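# Offer up the light-box driver cover and hold it over its screw holes

### The arm

A 6-joint arm with a two-finger parallel gripper is mounted at the origin on the work surface. World frame = base frame: x ahead of the robot, y to its left, z up, the work surface at z = 0. Lengths are in m, angles in degrees, forces in N, time in s.
With the tool pointing down it reaches from about 0.35 to 0.85 m from the base axis. Payload 8.1 kg.
Tool frame: the origin (TCP) lies between the finger pads; the fingertips stand 17 mm ahead of it and the grasp point (between the pads) lies 2 mm behind it; z points along the fingers, y is the direction in which the jaws open and shut (so a half turn about z gives the same grasp; the last joint's range is limited). The gripper opens to 85 mm and grips with 20 to 120 N. Pads are 22 mm wide; open, the fingers measure 114 mm over their backs; the gripper's body (76 mm by 85 mm) begins 54 mm behind the grasp point. The pads swing forward as they close: fully open they stand 13 mm farther back than shut.
Start: joints at [-69.924, 7.471, 85.268, -0, 87.261, -4.893], TCP at [0.253, -0.544, 0.248] pointing down, gripper open.
Joint ranges: [-169.43, 169.43], [-51.17, 129.36], [1.28, 143.12], [-76.62, 256.62], [0, 156.53], [-152.29, 152.29]. Speed limits (degrees/s): [136.94, 136.94, 159.86, 180, 180, 180].

### API

Orientations are given as a 3x3 rotation matrix whose columns are the frame's x, y, z axes.
In Python, from plant import telemetry, cams, order, finder gives the robot as it stands.
- The arm moves only by the shell command python3 -m jog 'ROWS' [FORCE]. ROWS is JSON, a list of rows, each a list of 3 entries, a list of its own where there are three numbers: the shift along the tool's x, y, z in mm, then the turn, a rotation vector about the tool's x, y, z in rad, then the finger opening in mm, from 0 to 85.4. In form: [[[x, y, z], [rx, ry, rz], fingers], ...]. A call has 1 to 12 rows; each row is the pose to reach, as a shift and turn from the pose commanded when the call began, along the tool's axes at that moment; what a row does not reach only later rows make up. A row lasts 1/8 s, in which the tool goes at most 62.5 mm and 10.7 degrees, less where a joint would pass 70% of its speed; a pose out of reach is approached as far as the arm can. A call with a gripper value outside its range is refused whole. The fingers move at their own pace and stop on an object; FORCE is the grip in N (left out, the last holds). Time passes only in rows, so rows that repeat a pose let the fingers close. It gives the time, the measured TCP pose, the force and the opening at its end, in the units of the state.
- telemetry.observe(): the state, without advancing time (a new reading comes with each control period).
- cams.snapshot(name): name is "scene" or "top"; returns a dict with "pixels" (420x560x3 uint8, red, green, blue), "camera_matrix" (3x3 intrinsics, pixels), "camera_from_world" (4x4, takes a point from world to camera coordinates). Camera axes: x right, y down, z forward; pixel columns grow to the right and rows downward; lengths in m; the calibration is good to about 2 mm. A picture is of the moment at which its call begins. There is no depth.
- order.job_done(): hands the job in, once; it reports no verdict.
Trained networks look in the newest picture that a camera, given by its name, has taken for a name from the list of things; names that differ only in an ending like _2 or _b are one class to them, and where a whole thing is asked for, a point or a joint stands for the part that bears it (a point fixed in the world has none). Each returns a list of dicts, best first, with "p" (0 to 1); they miss things now and then, are a little off and sometimes report something else, mostly with a low value. They report only what shows in the picture. A call takes as long as a camera call. They do not tell look-alikes from the thing itself.
- finder.recognise(query, camera): "point" ([x, y, z] in m, in world coordinates, good to about 4 mm: the middle of the surface that is visible of it).
- finder.cut_out(query, camera): "mask" (420x560 bool, what is visible of it).
The state is a dict: "t": time; "joints": joint angles; "qd": joint speeds; "effort": joint torques, N m; "tool_pos": TCP position; "orientation": TCP orientation; "wrist_force": force on the tool from outside, world axes, zero at the start; "wrist_torque": the same for the moment, N m; "grip_width": finger opening in m.
Only numpy, scipy, OpenCV 4.12 (cv2) and the standard library are available. Lean on these libraries where they do the work, as an engineer would, in place of code of your own. Each camera call takes 0.05 s, during which the arm holds its last target.

### The job

The specimen light box is being closed up after a repair: first slide its brightness slider all the way to off (the end with the shortest printed bars), and only then pick up the loose aluminium cover and bring it over the open driver bay. Hold it level about a centimetre above the bay with its four screw holes lined up over the four threaded holes, not touching the box, so that a colleague can start the screws. Finish while still holding it there, and leave the specimen blocks and everything else on the bench where they are.

Things in the scene. Friction and masses are not known exactly. Their poses are not given: they have to be found in the camera images.
- lightbox: Specimen light box, fixed: pale-grey and aluminium case, 260 (its x) x 320 (its y) x 50 mm high. Origin: centre of its underside. x points away from its front, y along its length, z up. The front 100 mm in x is the pale deck with slider and bay, centred 80 mm to the -x side of the origin; the rest is a white diffuser, also 50 mm high, on which two resin blocks stand
- bay (a point): Centre of the light box's open driver bay, at the level of the deck, 50 mm above the bench; axes as the box's. It lies at (-80, +85) mm in box x, y. The bay is an opening 51 (x) x 85 mm (y) with lamp electronics inside, all below the deck. The middle of the slider's track lies 170 mm from here in the box's -y direction
- thread_a (a point): Threaded hole (brass insert, 6 mm bore) in the deck at the bay's corner (+30 mm x, +50 mm y) from bay in the box's axes; this point is the mouth of the hole, level with the deck. The four threaded holes lie at (+-30, +-50) mm
- thread_c (a point): The threaded hole in the opposite corner, at (-30 mm x, -50 mm y) from bay
- slider_cap (a point): The centre of the brightness slider's black cap, 22 mm across (box x) by 14 mm along the track (box y) by 20 mm high, white line on top; the cap's underside is 1 mm and its top 21 mm above the deck, so this point is 11 mm above the deck. It moves along the box's y axis only; axes as the box's
- brightness (a joint): Position of the brightness slider along its 80 mm track, in m: 0 = off, at its stop at the end away from the bay (box's -y; shortest printed bars), 0.08 = full brightness, at the end nearest the bay. About 1.5 N moves it and it stays where it is left
- cover_handle (a point): Centre of the bar of the loose cover's handle, 38 mm above the plate's underside; axes are the cover's. Aluminium plate 80 (x) x 120 (y) x 4 mm, lying flat, handle up: a black bow along y, bar 12 mm wide (x), 12 high and 76 long (y), 28 mm clear above the plate, legs at its ends 56 mm apart inside. 0.11 to 0.23 kg, balanced here. Fits either way round (half a turn)
- hole_a (a point): Screw hole (8 mm) of the cover at (+30 mm x, +50 mm y) from its centre, the point at the plate's underside, 38 mm below cover_handle. The four holes lie at (+-30, +-50) mm, so hole_a goes over thread_a with hole_c over thread_c, or hole_a over thread_c with hole_c over thread_a
- hole_c (a point): Screw hole of the cover in the opposite corner, at (-30 mm x, -50 mm y), at the plate's underside
- beetle_block: Clear resin block with a dark beetle, 62 x 90 x 24 mm, standing on the light box's diffuser; leave alone. Origin under its centre
- wasp_block: Clear resin block with a brown insect, 55 x 75 x 20 mm, standing on the light box's diffuser; leave alone. Origin under its centre
- bench_block: Clear resin block with a greenish insect, 75 x 105 x 26 mm, on the bench at the side of the light box where the cover is not; leave alone. Origin under its centre
- clay_caterpillar: Red and green clay caterpillar, 115 mm long and 25 mm high, on a sheet of paper at the left; leave alone. Origin under its middle
- clay_tub: Low white tub with a blue and yellow band and a lid, 108 mm wide and 62 mm high, at the right; leave alone. Origin under its centre
- screwdriver: Red-handled screwdriver, 190 mm long, lying on the bench between the robot and the light box; leave alone
- screw_dish: Round steel magnetic dish with the cover's four brass screws, 92 mm wide and 22 mm high, between the robot and the light box; leave alone. Origin under its centre
Not all that is in view belongs to the job. What is shaped like the part that bears cover_handle but brown or turquoise is not meant.

How it is judged (in metres and radians):
On the way, in this order (a step that is already met when the one before it is completed fails the run):
1. the brightness slider is at off (within 4 mm of its stop) before the cover is brought over the bay (value of joint brightness below 0.004 m), for 0.2 s.
2. the cover is carried by the gripper, clear of the bench (height (world z) of each of hole_a, hole_c above 0.02 m and contact force between the fingers and cover above 0.5 N), for 0.2 s.
At the end, for the whole second after the job is handed in: Slider at off (within 4 mm of its stop); the gripper holds the cover still and level (4 degrees), underside 4 to 22 mm above the deck, holes within 4 mm horizontally of the threaded holes (either way round), not touching the light box (value of joint brightness below 0.004 m and ((horizontal distance between hole_a and thread_a below 0.004 m and horizontal distance between hole_c and thread_c below 0.004 m) or (horizontal distance between hole_a and thread_c below 0.004 m and horizontal distance between hole_c and thread_a below 0.004 m)) and z of hole_a in the frame of bay between 0.004 and 0.022 m and z of hole_c in the frame of bay between 0.004 and 0.022 m and angle between cover_handle's own z axis and vertical below 0.07 rad and contact force between cover and lightbox below 0.1 N and contact force between the fingers and cover above 0.5 N and linear speed of cover below 0.02 m/s); the arm keeps its last pose, push and grip.
It fails at once if the cover is brought over the open bay while the slider is not at off (horizontal distance between cover_handle and bay below 0.06 m and value of joint brightness above 0.008 m).
It fails at once if a bystander is displaced by more than 25 mm (distance of any of beetle_block, wasp_block, bench_block, clay_caterpillar, clay_tub, screwdriver, screw_dish from where it was at the start of the episode above 0.025 m).
It also fails if it takes over 48 s, if anything falls off the work surface, if the arm or the gripper's body presses on something with over 40 N, if the wrist force passes 120 N, or if a joint passes its speed limit or range.

## Working session

There is one attempt and no reset: what is moved stays moved. The work goes in short steps, Python scripts to look and compute and a shell command to move; the robot and the scene stay as the last step left them, time stands still between calls to the robot, and variables do not carry over. Pictures are saved under pics/ and viewed, and the job is handed in when it is done.

```bash
ls; mkdir -p pics
cat > h.py <<'E'
import numpy as np, cv2
from plant import telemetry, cams, order, finder
def snap(n,f=None):
    s=cams.snapshot(n)
    if f: cv2.imwrite('pics/'+f,cv2.cvtColor(s['pixels'],cv2.COLOR_RGB2BGR))
    return s
def proj(s,p):
    c=s['camera_from_world']@np.r_[p,1]; u=s['camera_matrix']@c[:3]; return u[:2]/u[2]
def ray(s,uv,z):
    T=np.linalg.inv(s['camera_from_world']); d=T[:3,:3]@np.linalg.solve(s['camera_matrix'],[uv[0],uv[1],1.]); o=T[:3,3]
    return o+d*(z-o[2])/d[2]
E
python3 - <<'E'
from h import *
for n in ['scene','top']:
    s=snap(n,n+'0.png')
    T=np.linalg.inv(s['camera_from_world']);print(n,T[:3,3].round(3),T[:3,2].round(2))
    for q in ['lightbox','slider_cap','cover_handle','beetle_block','wasp_block','bench_block','hole_a','thread_a','bay','clay_tub','screw_dish','screwdriver']:
        try: print(q,[(np.round(d['point'],3).tolist(),round(d['p'],2)) for d in finder.recognise(q,n)][:4])
        except Exception as e: print(q,e)
o=telemetry.observe();print(o)
E
```

```text
pics
scene [0.998 0.763 0.987] [-0.37 -0.62 -0.69]
lightbox [([0.621, -0.013, 0.05], 0.94)]
slider_cap [([0.55, -0.129, 0.069], 0.39)]
cover_handle [([0.351, 0.033, 0.004], 0.9), ([0.505, -0.359, 0.005], 0.78), ([0.342, -0.347, 0.007], 0.66), ([0.553, -0.131, 0.066], 0.29)]
beetle_block [([0.691, 0.028, 0.075], 0.79), ([0.387, 0.147, 0.017], 0.36)]
wasp_block [([0.691, -0.112, 0.074], 0.55)]
bench_block [([0.457, 0.356, 0.026], 0.7)]
hole_a [([0.504, -0.355, 0.005], 0.92), ([0.352, 0.022, 0.002], 0.91), ([0.34, -0.344, 0.003], 0.87), ([0.31, -0.528, 0.005], 0.6)]
thread_a [([0.627, -0.013, 0.051], 0.76)]
bay [([0.625, -0.006, 0.052], 0.84)]
clay_tub [([0.701, -0.329, 0.065], 0.56)]
screw_dish [([0.339, -0.182, 0.011], 0.71)]
screwdriver [([0.689, -0.116, 0.068], 0.74), ([0.387, 0.148, 0.02], 0.68), ([0.507, -0.358, 0.007], 0.32), ([0.55, -0.133, 0.066], 0.24)]
top [ 0.414 -0.044  1.574] [ 0.07 -0.01 -1.  ]
lightbox [([0.611, -0.048, 0.048], 0.77), ([0.502, -0.372, 0.004], 0.22), ([0.682, 0.37, 0.02], 0.19)]
slider_cap [([0.675, -0.124, 0.07], 0.67)]
cover_handle [([0.337, -0.35, 0.00
[... 660 characters left out ...]
02889643e-03,
        8.72600009e+01, -4.89345661e+00]), 'qd': array([-0.01094133,  0.00701966, -0.0792667 , -0.07408832, -0.00453088,
        0.00550815]), 'effort': array([-1.48704730e-03, -5.69322288e+01, -5.00869381e+01, -4.24217178e-04,
        1.14969742e-03,  2.33590589e-05]), 'tool_pos': array([ 0.25328814, -0.54391231,  0.24826684]), 'orientation': array([[ 9.06534454e-01,  4.22131832e-01, -2.61447977e-05],
       [ 4.22131833e-01, -9.06534453e-01,  1.92830182e-05],
       [-1.55611841e-05, -2.85172717e-05, -9.99999999e-01]]), 'wrist_force': array([-0.47278516,  0.58356382, -0.61159404]), 'wrist_torque': array([0.01743334, 0.00508779, 0.01981116]), 'grip_width': 0.08545048793852131}
```

View pics/scene0.png

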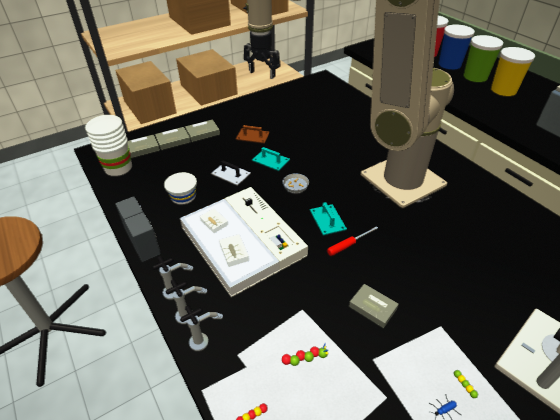

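View pics/top0.png

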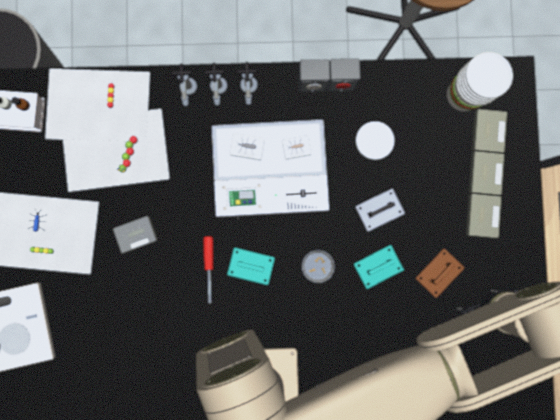

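Top view: the aluminium cover is at about (380,210), with turquoise and brown look-alikes next to it. The light box is at (270,168), its bay at (242,198) and the slider cap at (303,193). I'll zoom in on both views.

Run:
```python
import cv2
t=cv2.imread('pics/top0.png');s=cv2.imread('pics/scene0.png')
a=cv2.resize(t[110:240,200:420],(792,468),interpolation=cv2.INTER_CUBIC);cv2.imwrite('pics/topz.png',a)
a=cv2.resize(s[150:300,170:320],(600,600),interpolation=cv2.INTER_CUBIC);cv2.imwrite('pics/scz.png',a)
```

```text
(no output)
```

View pics/topz.png

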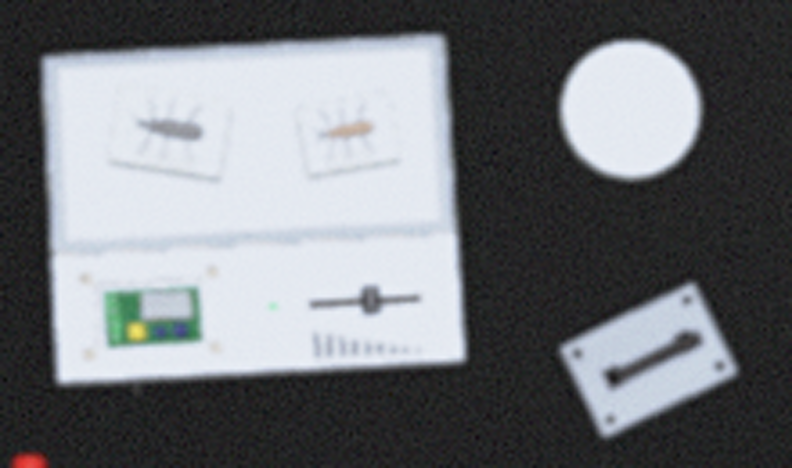

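View pics/scz.png

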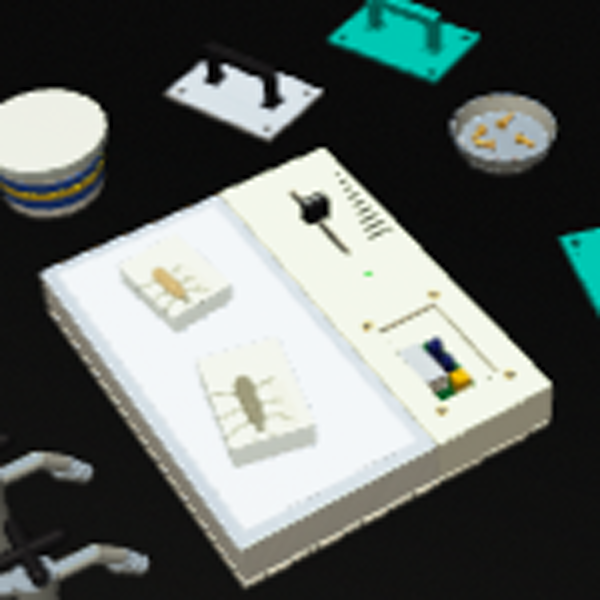

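```bash
cat > fit.py <<'E'
from h import *
from scipy.optimize import least_squares
T=lambda u,v:((u+.5)/3.6-.5+200,(v+.5)/3.6-.5+110)
S=lambda u,v:((u+.5)/4-.5+170,(v+.5)/4-.5+150)
t=snap('top');s=snap('scene')
box=[((-50,135),(85,279),(442,411)),((-50,35),(212,271),(368,326)),((-110,35),(215,347),(434,295)),((-110,135),(89,354),(511,374)),
((130,160),(42,56),(245,550)),((130,-160),(446,36),(40,274)),((-130,160),(57,383),(550,382)),((-130,-160),(466,361),(325,150))]
cov=[((40,60),(560,347),None),((40,-60),(695,283),(165,93)),((-40,-60),(739,374),None),((-40,60),(605,438),(269,138)),
((30,50),(577,353),None),((30,-50),(687,300),(182,91)),((-30,-50),(720,366),None),((-30,50),(610,419),(266,129))]
cov[2]=((-40,-60),(739,374),None); cov[0]=((40,60),(560,347),None)
def fit(pts,z,x0,use):
    def f(p,full=False):
        c,sn=np.cos(p[2]),np.sin(p[2]);r=[]
        for (x,y),a,b in pts:
            w=[p[0]+(c*x-sn*y)/1e3,p[1]+(sn*x+c*y)/1e3,z]
            if 't' in use and a: r+=list(proj(t,w)-T(*a))
            if 's' in use and b: r+=list(proj(s,w)-S(*b))
        return np.array(r)
    r=least_squares(f,x0); return r.x,f(r.x)
for n,pts,z,x0 in [('box',box,.05,[.61,-.05,0]),('cover',cov,.004,[.505,-.365,.4])]:
  for use in ['t','s','ts']:
    x,r=fit(pts,z,x0,use); print(n,use,x[:2].round(4),np.degrees(x[2]).round(2),'rms px',np.sqrt((r**2).mean()).round(2),np.abs(r).max().round(2))
    if n=='box':
        c,sn=np.cos(x[2]),np.sin(x[2]);g=lambda a,b:(x[:2]+[c*a-sn*b,sn*a+c*b]).round(4)
        print('  bay',g(-.08,.085),'slider mid',g(-.08,-.085),'off',g(-.08,-.125))
print('cap',ray(t,T(371,300),.071),ray(s,S(316,200),.071), 'handle top ends top->z.042', ray(t,T(613,377),.044),ray(t,T(690,339),.044))
E
python3 fit.py
```

```text
box t [ 0.6298 -0.0482] 1.55 rms px 0.34 0.75
  bay [0.5475 0.0347] slider mid [ 0.5521 -0.1353] off [ 0.5532 -0.1753]
box s [ 0.6293 -0.0435] 1.99 rms px 0.45 0.99
  bay [0.5464 0.0387] slider mid [ 0.5523 -0.1312] off [ 0.5537 -0.1712]
box ts [ 0.6293 -0.0463] 1.74 rms px 0.65 1.53
  bay [0.5467 0.0362] slider mid [ 0.5519 -0.1337] off [ 0.5531 -0.1737]
cover t [ 0.5034 -0.3682] 24.06 rms px 0.31 0.59
cover s [ 0.5349 -0.3489] -13.26 rms px 1.86 2.78
cover ts [ 0.5094 -0.3671] 20.35 rms px 4.3 11.13
cap [ 0.55186592 -0.1387072   0.071     ] [ 0.55217144 -0.13331789  0.071     ] handle top ends top->z.042 [ 0.48828307 -0.33065512  0.044     ] [ 0.51697371 -0.3930006   0.044     ]
```

Box fit agrees within 0.5 px rms per view. The two cameras differ by about 4 mm in y, so I'll settle the final alignment with same-camera relative measurements. The short bars are on the −y side, as stated. Next, close the fingers and approach the bay side of the cap.

```bash
sed -i 's/^cov\[2\].*$/cov[0]=((40,60),(560,347),(269,138)); cov[3]=((-40,60),(605,438),(322,92)); cov[4]=((30,50),(577,353),(266,129)); cov[7]=((-30,50),(610,419),(305,91))/' fit.py; python3 fit.py | grep cover
python3 -m jog '[[[456,-271,70],[0,0,-1.164],0],[[456,-271,70],[0,0,-1.164],0],[[456,-271,70],[0,0,-1.164],0],[[456,-271,70],[0,0,-1.164],0],[[456,-271,70],[0,0,-1.164],0],[[456,-271,70],[0,0,-1.164],0],[[456,-271,70],[0,0,-1.164],0],[[456,-271,70],[0,0,-1.164],0],[[456,-271,70],[0,0,-1.164],0],[[456,-271,70],[0,0,-1.164],0],[[456,-271,70],[0,0,-1.164],0],[[456,-271,70],[0,0,-1.164],0]]'
```

```text
cover t [ 0.5034 -0.3682] 24.06 rms px 0.31 0.59
cover s [ 0.5033 -0.3627] 24.25 rms px 0.27 0.51
cover ts [ 0.503  -0.3671] 24.21 rms px 0.53 0.97
t: 3.0
tool_pos: [0.5519, -0.1069, 0.1786]
orientation: [[-0.028, 1.0, 0.0], [1.0, 0.028, -0.0], [-0.0, 0.0, -1.0]]
wrist_force: [0.2, -0.4, -0.3]
grip_width: -0.0003
```

```bash
python3 -m jog '[[[3,0,60],[0,0,0],0],[[3,0,100],[0,0,0],0],[[3,0,103],[0,0,0],0],[[3,0,103],[0,0,0],0]]'
python3 - <<'E'
from h import *
for n in ['scene','top']:
    s=snap(n); o=telemetry.observe(); u,v=proj(s,o['tool_pos']).astype(int); print(n,u,v)
    c=cv2.resize(s['pixels'][v-60:v+60,u-70:u+70],(700,600),interpolation=cv2.INTER_CUBIC); cv2.imwrite(f'pics/a_{n}.png',c[...,::-1])
E
```

```text
t: 3.5
tool_pos: [0.5529, -0.1036, 0.0769]
orientation: [[-0.028, 1.0, 0.002], [1.0, 0.028, -0.0], [-0.0, 0.001, -1.0]]
wrist_force: [0.4, -0.4, 0.9]
grip_width: -0.0006
scene 252 203
top 290 192
```

View pics/a_scene.png

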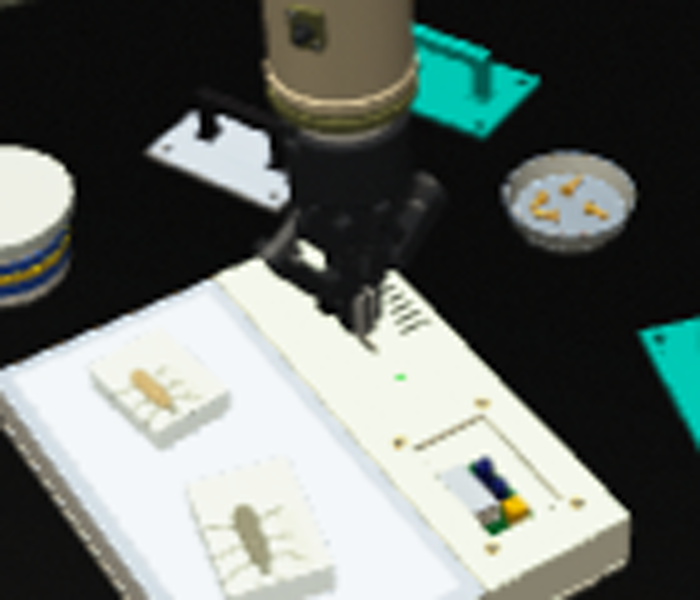

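The closed fingertips stand on the track, on the bay side of the cap, just above the deck. Push toward −y.

```bash
python3 -m jog '[[[-10,0,0],[0,0,0],0],[[-17,0,0],[0,0,0],0],[[-24,0,0],[0,0,0],0],[[-31,0,0],[0,0,0],0],[[-36,0,0],[0,0,0],0],[[-40,0,0],[0,0,0],0],[[-44,0,0],[0,0,0],0],[[-44,0,0],[0,0,0],0]]'
```

```text
t: 4.6
tool_pos: [0.5533, -0.1471, 0.0751]
orientation: [[-0.029, 1.0, -0.0], [1.0, 0.029, -0.0], [-0.0, -0.0, -1.0]]
wrist_force: [-0.9, 0.5, -0.1]
grip_width: -0.0
```

```bash
python3 -m jog '[[[-3,0,0],[0,0,0],0],[[-6,0,0],[0,0,0],0]]';python3 -m jog '[[[-2,0,0],[0,0,0],0],[[-2,0,0],[0,0,0],0]]';python3 -m jog '[[[-2,0,0],[0,0,0],0],[[-2,0,0],[0,0,0],0]]'
```

```text
t: 4.85
tool_pos: [0.5534, -0.1527, 0.0751]
orientation: [[-0.029, 1.0, -0.001], [1.0, 0.029, 0.0], [0.0, -0.001, -1.0]]
wrist_force: [-0.7, 1.8, 0.8]
grip_width: -0.0003
t: 5.1
tool_pos: [0.5536, -0.155, 0.0752]
orientation: [[-0.029, 1.0, -0.0], [1.0, 0.029, -0.0], [-0.0, -0.0, -1.0]]
wrist_force: [-0.0, 0.8, -0.3]
grip_width: 0.0004
t: 5.35
tool_pos: [0.5537, -0.1557, 0.0752]
orientation: [[-0.029, 1.0, -0.0], [1.0, 0.029, 0.002], [0.002, -0.0, -1.0]]
wrist_force: [-1.5, 5.7, 1.2]
grip_width: 0.0
```

```bash
python3 -m jog '[[[-2,0,0],[0,0,0],0],[[-2,0,0],[0,0,0],0]]'
```

```text
t: 5.6
tool_pos: [0.5537, -0.156, 0.0752]
orientation: [[-0.03, 1.0, -0.001], [1.0, 0.03, 0.004], [0.004, -0.001, -1.0]]
wrist_force: [-2.2, 14.1, 5.3]
grip_width: -0.0
```

The stop is confirmed: the force rose to 14 N with no travel. The contact puts the cap at y≈−0.174, which matches the fit. Back off and lift.

```bash
python3 -m jog '[[[10,0,0],[0,0,0],0],[[12,0,-40],[0,0,0],0],[[12,0,-90],[0,0,0],50],[[12,0,-90],[0,0,0],50]]'
python3 - <<'E'
from h import *
for n in ['scene','top']:
    s=snap(n,'b_%s.png'%n)
E
python3 - <<'E'
import cv2,sys
sys.path.insert(0,'.')
t=cv2.imread('pics/b_scene.png')
cv2.imwrite('pics/b_sz.png',cv2.resize(t[150:300,170:320],(600,600),interpolation=cv2.INTER_CUBIC))
E
```

```text
t: 6.1
tool_pos: [0.5568, -0.148, 0.1711]
orientation: [[-0.029, 1.0, 0.009], [1.0, 0.029, -0.004], [-0.004, 0.009, -1.0]]
wrist_force: [0.1, 0.2, -0.5]
grip_width: 0.0358
```

View pics/b_sz.png

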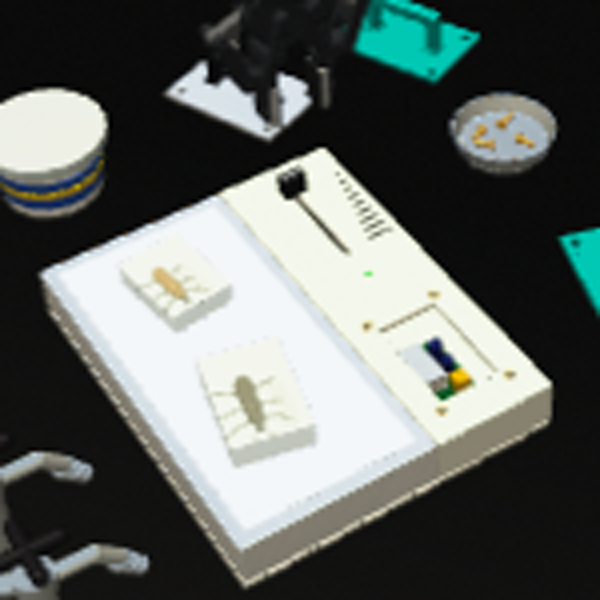

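The slider cap is now at the far end of its track, next to the shortest bars. Go above the cover and align.

```bash
python3 -m jog '[[[-216,-58,0],[0,0,-0.392],60],[[-216,-58,0],[0,0,-0.392],60],[[-216,-58,20],[0,0,-0.392],60],[[-216,-58,40],[0,0,-0.392],60],[[-216,-58,50],[0,0,-0.392],60],[[-216,-58,50],[0,0,-0.392],60],[[-216,-58,50],[0,0,-0.392],60]]'; python3 -c "
from plant import telemetry as T
import numpy as np
o=T.observe();R=o['orientation'];print(o['tool_pos'],np.degrees(np.arctan2(R[1,1],R[0,1])),R.T@(np.array([.5032,-.3657,.036])-o['tool_pos']))"
```

```text
t: 7.08
tool_pos: [0.5023, -0.3633, 0.1155]
orientation: [[-0.41, 0.912, 0.0], [0.912, 0.41, 0.0], [0.0, 0.0, -1.0]]
wrist_force: [0.1, -0.2, 0.7]
grip_width: 0.06
[ 0.50230044 -0.3632856   0.1154645 ] 24.19461812714524 [-0.00258085 -0.00017943  0.07946416]
```

Position and yaw match; descend and close.

```bash
python3 -m jog '[[[-2.5,0,30],[0,0,0],60],[[-2.5,0,60],[0,0,0],60],[[-2.5,0,79],[0,0,0],60],[[-2.5,0,79],[0,0,0],60],[[-2.5,0,79],[0,0,0],60]]' 40
python3 - <<'E'
from h import *
o=telemetry.observe();print(o['tool_pos'],o['wrist_force'])
s=snap('scene'); cv2.imwrite('pics/c.png',cv2.resize(s['pixels'][120:220,180:320],(700,500),interpolation=cv2.INTER_CUBIC)[...,::-1])
E
```

```text
t: 7.7
tool_pos: [0.5037, -0.367, 0.0378]
orientation: [[-0.409, 0.912, 0.002], [0.912, 0.409, -0.001], [-0.002, 0.001, -1.0]]
wrist_force: [0.3, 0.3, 0.6]
grip_width: 0.06
[ 0.50373241 -0.36698583  0.03778851] [0.26023876 0.28792977 0.6488904 ]
```

View pics/c.png

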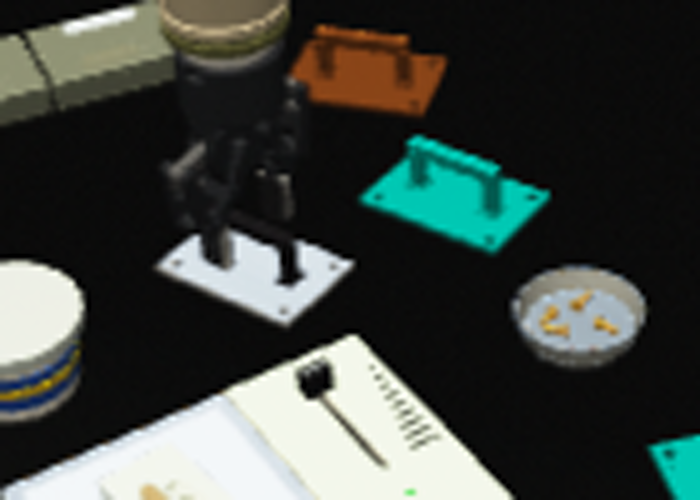

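The fingers straddle the black bar of the aluminium cover. Close.

```bash
python3 -m jog '[[[0,0,0],[0,0,0],0],[[0,0,0],[0,0,0],0],[[0,0,0],[0,0,0],0],[[0,0,0],[0,0,0],0],[[0,0,0],[0,0,0],0],[[0,0,0],[0,0,0],0],[[0,0,0],[0,0,0],0]]' 60; python3 -m jog '[[[0,0,-20],[0,0,0],0],[[0,0,-50],[0,0,0],0],[[0,0,-80],[0,0,0],0],[[0,0,-100],[0,0,0],0],[[0,0,-100],[0,0,0],0],[[0,0,-100],[0,0,0],0]]'
python3 - <<'E'
from h import *
o=telemetry.observe();print(o['tool_pos'],o['wrist_force'],o['grip_width'])
s=snap('scene'); cv2.imwrite('pics/d.png',cv2.resize(s['pixels'][100:220,180:320],(700,600),interpolation=cv2.INTER_CUBIC)[...,::-1])
E
```

```text
t: 8.62
tool_pos: [0.5031, -0.367, 0.0369]
orientation: [[-0.409, 0.913, 0.001], [0.913, 0.409, -0.001], [-0.001, 0.0, -1.0]]
wrist_force: [-0.3, 1.1, 6.1]
grip_width: 0.011
t: 9.38
tool_pos: [0.5022, -0.3661, 0.135]
orientation: [[-0.409, 0.913, -0.001], [0.913, 0.409, 0.001], [0.002, -0.001, -1.0]]
wrist_force: [-1.1, 1.5, -2.7]
grip_width: 0.0108
[ 0.50216317 -0.36608878  0.13502262] [-1.08076137  1.52355271 -2.73181613] 0.01083155403880577
```

View pics/d.png

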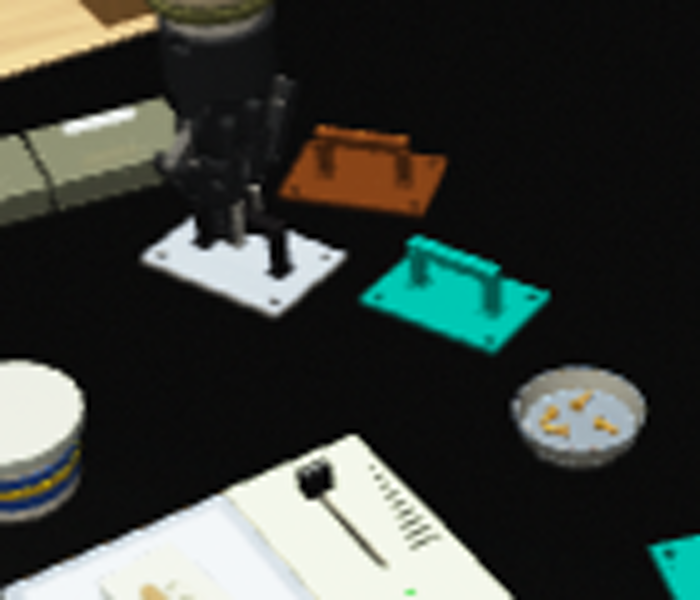

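The cover is held level, clear of the bench. Carry it over the bay while high.

```bash
python3 -m jog '[[[15,10,-15],[0,0,0],0],[[50,30,-20],[0,0,0.05],0],[[90,53,-20],[0,0,0.1],0],[[130,76,-20],[0,0,0.15],0],[[170,100,-20],[0,0,0.2],0],[[210,123,-20],[0,0,0.25],0],[[250,147,-20],[0,0,0.3],0],[[290,170,-20],[0,0,0.34],0],[[325,191,-20],[0,0,0.37],0],[[343,202,-20],[0,0,0.391],0],[[349,205,-20],[0,0,0.391],0],[[349,205,-20],[0,0,0.391],0]]'
python3 -m jog '[[[0,0,20],[0,0,0],0],[[0,0,35],[0,0,0],0],[[0,0,40],[0,0,0],0],[[0,0,40],[0,0,0],0]]'
python3 - <<'E'
from h import *
o=telemetry.observe();print(o['tool_pos'],o['wrist_force'],o['grip_width'])
for n,(u,v) in dict(scene=(270,235),top=(250,180)).items():
    s=snap(n,f'e_{n}.png'); cv2.imwrite(f'pics/e_{n}z.png',cv2.resize(s['pixels'][v-60:v+60,u-70:u+70],(700,600),interpolation=cv2.INTER_CUBIC)[...,::-1])
E
```

```text
t: 10.92
tool_pos: [0.547, 0.036, 0.1563]
orientation: [[-0.031, 1.0, -0.0], [1.0, 0.031, -0.0], [-0.0, -0.0, -1.0]]
wrist_force: [-1.0, 0.1, -1.5]
grip_width: 0.0109
t: 11.42
tool_pos: [0.5467, 0.0354, 0.1153]
orientation: [[-0.029, 1.0, -0.002], [1.0, 0.029, 0.0], [0.0, -0.002, -1.0]]
wrist_force: [1.2, -0.2, -1.9]
grip_width: 0.0105
[0.54665071 0.03539269 0.1153183 ] [ 1.24750025 -0.16629929 -1.87547311] 0.010514491691938679
```

View pics/e_scenez.png

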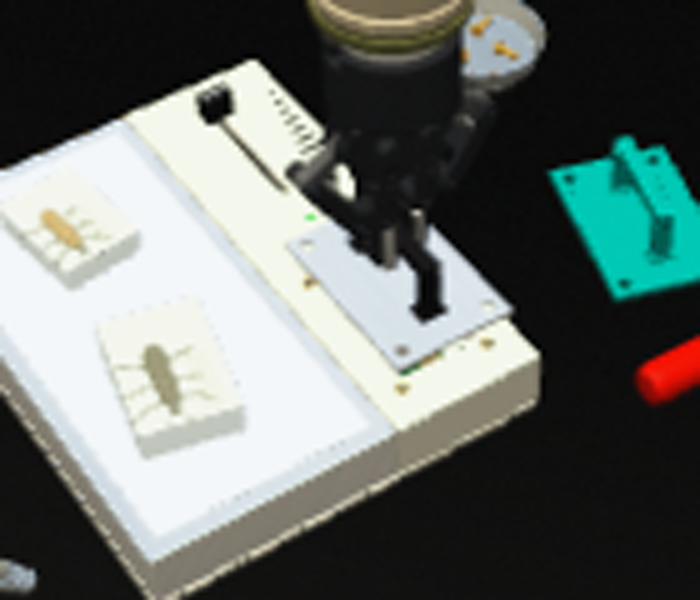

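View pics/e_topz.png

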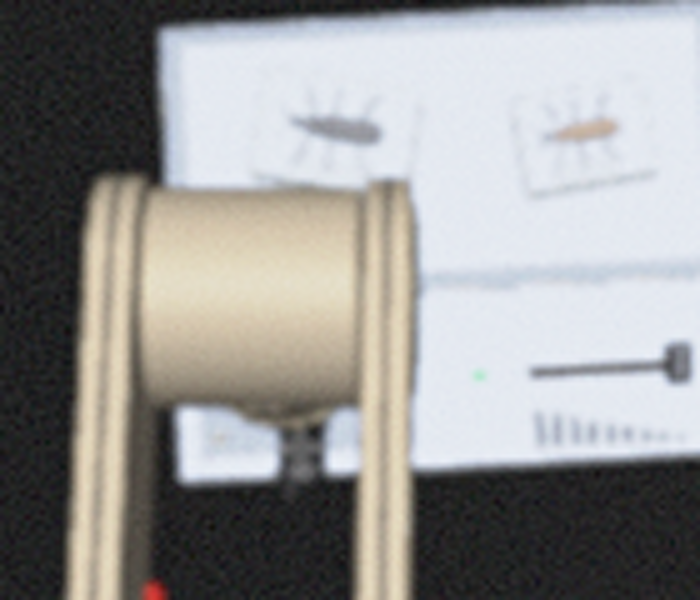

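The cover is over the bay, nearly aligned. The top camera's view is blocked by the arm, so I'll use the scene camera for relative measurement. Lower to about 13 mm above the deck and measure.

```bash
python3 -m jog '[[[0,0,8],[0,0,0],0],[[0,0,14],[0,0,0],0],[[0,0,14],[0,0,0],0],[[0,0,14],[0,0,0],0]]'
python3 - <<'E'
from h import *
o=telemetry.observe();print(o['tool_pos'],o['wrist_force'],o['grip_width'])
ims=[cams.snapshot('scene')['pixels'].astype(float) for _ in range(6)]
m=np.mean(ims,0).astype(np.uint8)
cv2.imwrite('pics/f_raw.png',m[...,::-1])
cv2.imwrite('pics/f.png',cv2.resize(m[205:275,245:325],(800,700)[:2],interpolation=cv2.INTER_CUBIC)[:600,...,::-1])
print(telemetry.observe()['tool_pos'])
E
```

```text
t: 12.02
tool_pos: [0.5473, 0.0357, 0.1023]
orientation: [[-0.03, 1.0, -0.0], [1.0, 0.03, 0.0], [0.0, -0.0, -1.0]]
wrist_force: [-0.1, -0.2, -2.0]
grip_width: 0.0106
[0.5472593  0.03572867 0.10230038] [-0.11516415 -0.24984802 -2.04226307] 0.010636925207770941
[0.54739575 0.03569624 0.10250019]
```

View pics/f.png

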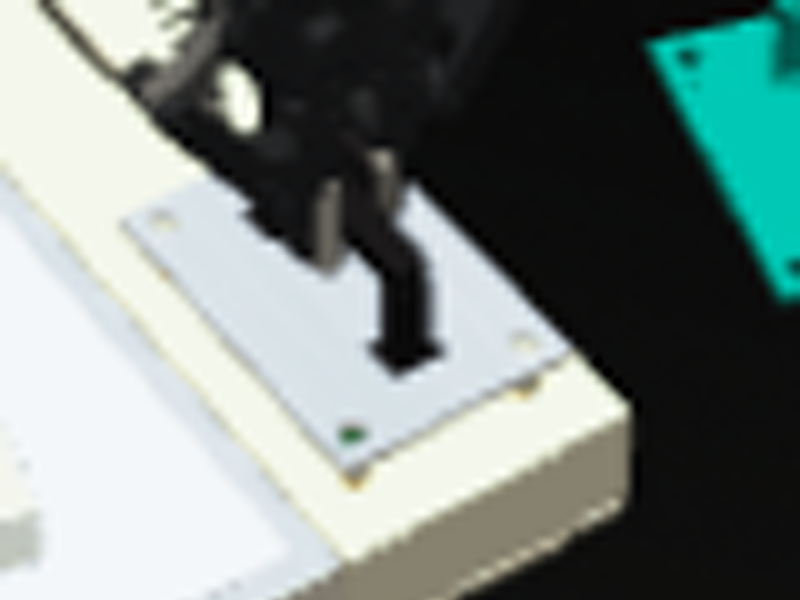

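```bash
cat >> fit.py <<'E'
print('---')
S0=S; bs,_=fit(box,.05,[.61,-.05,0],'s')
o=telemetry.observe(); zt=o['tool_pos'][2]-.0369+.004
S=lambda u,v:((u+.5)/10-.5+245,(v+.5)/10-.5+205)
holes=[((30,-50),None,(163,219)),((30,50),None,(351,434)),((-30,50),None,(523,341))]
cor=[((40,-60),None,(120,222)),((40,60),None,(350,466)),((-40,60),None,(573,349))]
for nm,p in [('holes',holes),('corners',cor),('all',holes+cor)]:
    x,r=fit(p,zt,[.547,.036,.03],'s')
    c,sn=np.cos(bs[2]),np.sin(bs[2]);R=np.array([[c,-sn],[sn,c]])
    print(nm,x[:2].round(4),np.degrees(x[2]).round(2),r.round(2),'rel to bay mm (box axes)',((R.T@(x[:2]-bs[:2])-[-.08,.085])*1e3).round(2),'tool',o['tool_pos'].round(4))
E
python3 fit.py | sed -n '/---/,$p'
```

```text
---
holes [0.548  0.0376] 1.51 [ 0.    0.15 -0.01 -0.28  0.01  0.15] rel to bay mm (box axes) [ 1.58 -1.17] tool [0.5473 0.0357 0.1024]
corners [0.5476 0.0385] 2.62 [-0.24 -0.33 -0.08  0.42  0.32 -0.16] rel to bay mm (box axes) [ 1.22 -0.22] tool [0.5473 0.0357 0.1024]
all [0.5478 0.0381] 2.2 [ 0.02  0.38  0.37 -0.21  0.24  0.06 -0.32 -0.52 -0.43  0.35  0.1  -0.11] rel to bay mm (box axes) [ 1.43 -0.71] tool [0.5473 0.0357 0.1024]
```

```bash
cat >> fit.py <<'E'
S=S0
for p in (box[:4],box[4:],box):
    b,r=fit(p,.05,[.61,-.05,0.03],'s');c,sn=np.cos(b[2]),np.sin(b[2]);print('bay',(b[:2]+[c*-.08-sn*.085,sn*-.08+c*.085]).round(4),np.degrees(b[2]).round(2),r.round(1))
E
python3 fit.py | tail -3
```

```text
bay [0.5457 0.0385] 2.07 [-0.4  0.4 -0.3 -0.4  1.1  0.3 -0.5 -0.8]
bay [0.5464 0.0387] 1.99 [ 0.4 -0.2  0.   0.1  0.  -0.3  0.1  0.1 -0.7  0.5 -0.4 -0.4  1.   0.4
 -0.6 -0.7]
```

Run:
```python
import cv2,numpy as np
im=(cv2.imread('pics/scene0.png').astype(float)+cv2.imread('pics/b_scene.png'))/2
c=im[213:263,250:310].astype(np.uint8)
cv2.imwrite('pics/g.png',cv2.resize(c,(720,600),interpolation=cv2.INTER_CUBIC))
sat=im[...,2]-im[...,0]
for z in [(434,295),(368,326),(442,411),(511,374)]:
    u,v=z[0]/4+170,z[1]/4+150; u0,v0=int(round(u)),int(round(v))
    w=sat[v0-4:v0+5,u0-4:u0+5]; w=np.clip(w-np.median(w)-6,0,None); Y,X=np.mgrid[v0-4:v0+5,u0-4:u0+5]
    print(u,v,(w*X).sum()/w.sum(),(w*Y).sum()/w.sum(),w.max())
```

```text
278.5 223.75 277.66937354988397 224.4199535962877 51.0
262.0 231.5 261.8744650499287 231.12410841654778 66.5
280.5 252.75 279.90965732087227 252.23520249221184 58.5
297.75 243.5 296.675 243.00892857142858 51.5
```

View pics/g.png

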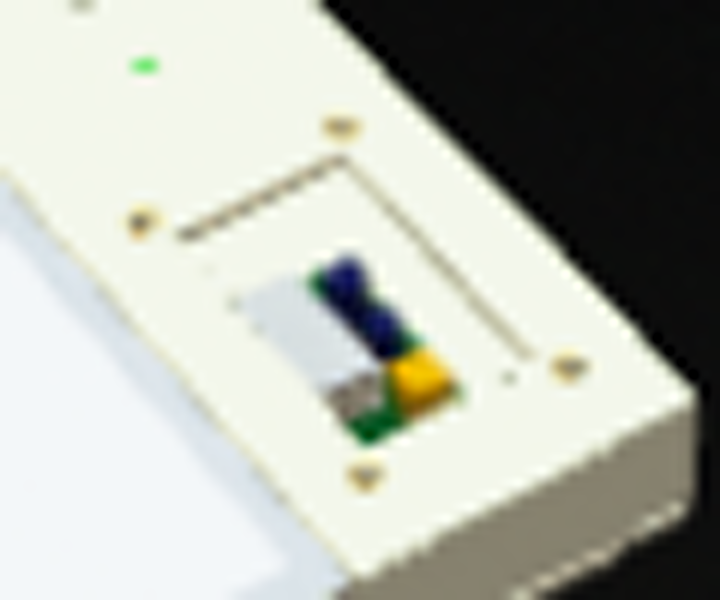

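```bash
cat >> fit.py <<'E'
print("===")
S=lambda u,v:((u+.5)/12-.5+250,(v+.5)/12-.5+213)
th=[((-30,-50),None,(341,127)),((30,-50),None,(141,222)),((30,50),None,(365,477)),((-30,50),None,(569,367))]
b,r=fit(th,.05,[.547,.036,.03],'s');print('bay',b[:2].round(4),np.degrees(b[2]).round(2),r.round(2))
E
python3 fit.py | sed -n '/===/,$p'
```

```text
===
bay [0.5474 0.038 ] 1.57 [-0.07 -0.1   0.04  0.07  0.   -0.13  0.02  0.16]
```

Threads-only fit (residuals under 0.2 px): bay (0.5474, 0.0380), yaw 1.57°. Cover holes in the same camera: (0.5480, 0.0376), yaw 1.51°. They agree to under 1 mm. Now a small final trim, lowering 4 mm.

```bash
python3 -m jog '[[[0.4,-0.5,3],[0,0,0],0],[[0.4,-0.5,4],[0,0,0],0],[[0.4,-0.5,4],[0,0,0],0],[[0.4,-0.5,4],[0,0,0],0],[[0.4,-0.5,4],[0,0,0],0],[[0.4,-0.5,4],[0,0,0],0]]'
python3 - <<'E'
from h import *
ims=[cams.snapshot('scene')['pixels'].astype(float) for _ in range(6)]
m=np.mean(ims,0).astype(np.uint8)
cv2.imwrite('pics/k.png',cv2.resize(m[205:265,245:325],(800,600),interpolation=cv2.INTER_CUBIC)[...,::-1])
o=telemetry.observe();print(o['t'],o['tool_pos'],o['wrist_force'],o['grip_width'])
E
```

```text
t: 13.38
tool_pos: [0.5468, 0.0361, 0.0983]
orientation: [[-0.03, 1.0, 0.0], [1.0, 0.03, -0.0], [-0.0, 0.0, -1.0]]
wrist_force: [0.7, 0.1, -1.9]
grip_width: 0.0108
13.675 [0.54676247 0.03608117 0.0983163 ] [ 0.19069505  0.26603903 -2.03014548] 0.010843513519855328
```

View pics/k.png

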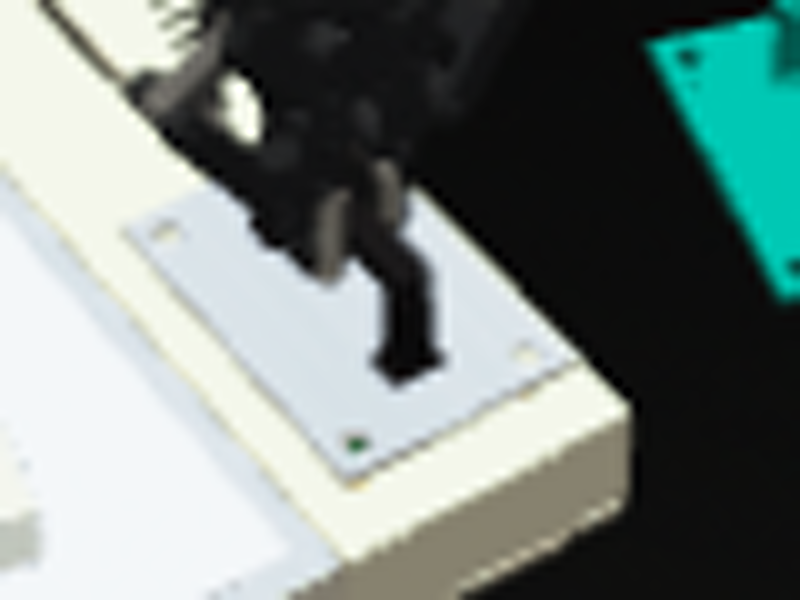

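```bash
cat >> fit.py <<'E'
S=lambda u,v:((u+.5)/10-.5+245,(v+.5)/10-.5+205)
h=[((30,-50),None,(166,231)),((30,50),None,(355,443)),((-30,50),None,(525,353))]
for dz in (-.002,0,.002):
    x,r=fit(h,.0983-.0369+.004+dz,[.547,.036,.03],'s');print(dz,x[:2].round(4),np.degrees(x[2]).round(2),r.round(2),'mm off bay',((x-b)[:2]*1e3).round(2))
E
python3 fit.py | tail -3
```

```text
-0.002 [0.5467 0.037 ] 1.67 [ 0.03  0.1  -0.07 -0.1   0.04  0.01] mm off bay [-0.72 -1.05]
0 [0.5476 0.0385] 1.65 [-0.01  0.07 -0.07 -0.08  0.08  0.01] mm off bay [0.23 0.48]
0.002 [0.5485 0.04  ] 1.62 [-0.04  0.04 -0.08 -0.06  0.12  0.02] mm off bay [1.18 2.01]
```

Aligned within about 0.5 mm (≤2 mm even if the height estimate is off by 2 mm), underside ≈11 mm above the deck, no contact force. Hand in.

```bash
python3 -c "
from plant import order,telemetry
print(order.job_done()); o=telemetry.observe(); print(o['t'],o['tool_pos'],o['grip_width'],o['wrist_force'])"
```

```text
the job is handed in; nothing more can be done
None
the job is handed in; nothing more can be done
```

The slider is off, and I handed the job in with the gripper still holding the cover over the driver bay. No verdict was reported.

**Slider:** I pushed it to its off stop with the closed fingers. The force rose to 14 N with no further travel, and the picture shows the cap at the short-bar end.

**Cover:** I gripped the aluminium cover by its handle with 60 N. It was carried high over the box, and nothing else was touched in the moves or showed as moved in the pictures I looked at. I did not measure the bystanders at the end.

**Last checks, at about 13.7 s:**

| Check | Result |
|---|---|
| Hole alignment | within about 0.5 mm of the threaded holes |
| Rotation about vertical | about 0.1° off |
| Underside above the deck | about 11 mm, from the tool height |
| Level | tool vertical; cover looks level in the picture |
| Contact with the box | none seen; wrist force only about 2 N downward, roughly the cover's weight |

**What disagreed or could not be checked:**
- The two cameras differ by about 4 mm in y, so I measured the final alignment with the scene camera alone, cover relative to box.
- The arm blocked the top view of the cover, so I had no second view of the alignment. A 2 mm error in the assumed height would shift the alignment figure to at most about 2.3 mm.
- An earlier box-corner fit put the cover about 1.5 mm off. I used the threads-only fit instead because its residuals were smaller (under 0.2 px).

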